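# Roll a canister onto the staging stripe

## Robot

A 6-joint arm with a two-finger parallel gripper is mounted at the origin on the work surface. World frame = base frame: x ahead of the robot, y to its left, z up, the work surface at z = 0. Lengths are in m, angles in rad, forces in N, time in s.
With the tool pointing down it reaches from about 0.375 to 0.9 m from the base axis. Payload 3.1 kg.
Tool frame: the origin (TCP) lies between the finger pads; the fingertips stand 8 mm ahead of it and the grasp point (between the pads) lies 11 mm behind it; z points along the fingers, y is the line along which they close (so a half turn about z gives the same grasp; the last joint's range is limited). The gripper opens to 85 mm and grips with 20 to 120 N. Pads are 22 mm wide; open, the fingers measure 114 mm over their backs; the gripper's body (76 mm by 85 mm) begins 54 mm behind the grasp point. The pads swing forward as they close: fully open they stand 13 mm farther back than shut.
Start: joints at [-1.46, 0.527, 1.433, -0, 1.181, -0.178], TCP at [0.179, -0.599, 0.239] pointing down, gripper open.
Joint ranges: [-3.08, 3.08], [-0.75, 2.2], [0.22, 2.44], [-1.43, 4.57], [0, 2.65], [-2.85, 2.85]. Speed limits (rad/s): [2.79, 2.79, 3.14, 3.14, 3.14, 3.14].

## Interface

Orientations are given as a unit quaternion [x, y, z, w].
In Python, from station import readout, cams, sign_off gives the robot as it stands.
- The arm moves only by the tool send_rows, never from a script. Its argument "commands" is text: rows parted by semicolons, each of 5 numbers parted by spaces: the finger opening in mm, from 0 to 85.4, then the shift along the tool's x, y, z each as a share of 0.02 m, from -1 to 1, then the turn about the tool's z as a share of 4 degrees, from -1 to 1. In form: grip dx dy dz spin; .... A call has 1 to 20 rows; each row shifts and turns the commanded pose from where the row before left it, along the tool's axes as they then stand; what a row does not reach is not made up. A row lasts 1/12 s, in which the tool goes at most 41.7 mm and 7.16 degrees, less where a joint would pass 70% of its speed; a pose out of reach is approached as far as the arm can. A call with a number of a shift or a turn outside -1 to 1 is refused whole. A call with a gripper value outside its range is refused whole. The fingers move at their own pace and stop on an object; "grip_force" is the grip in N (left out, the last holds). Time passes only in rows, so rows that do not move let the fingers close. It gives the time, the measured TCP pose, the force, the opening and the grip force at its end, in the units of the state.
- readout.sense(): the state, without advancing time (a new reading comes with each control period).
- cams.snapshot(name): name is "scene" or "side" or "wrist"; returns a dict with "pixels" (384x512x3 uint8, red, green, blue), "intrinsics" (3x3 intrinsics, pixels), "eye" and "rotation" of the camera in the world. Camera axes: x right, y down, z forward; pixel columns grow to the right and rows downward; lengths in m; the calibration is good to about 2 mm. The wrist camera is an equidistant fisheye: a pixel r from the principal point sees the ray r / f radians off the axis. A picture is of the moment at which its call begins. There is no depth.
- sign_off(): hands the job in; it is judged then, once.
The state is a dict: "t": time; "q": joint angles; "qd": joint speeds; "tau": joint torques, N m; "tcp_pos": TCP position; "tool_rot": TCP orientation; "force": force on the tool from outside, world axes, zero at the start; "ft_torque": the same for the moment, N m; "finger_gap": opening from 0.0 (shut) to 1.0 (fully open); "gripper_force": force on a finger pad.
Only numpy, scipy, OpenCV 4.12 (cv2) and the standard library are available. Lean on these libraries where they do the work, as an engineer would, in place of code of your own. Each camera call takes 0.05 s, during which the arm holds its last target. There are 200 camera calls.

## Task

A black canister is lying on its side on the grey packing mat. Roll it along the mat, working only with fingertips on its top (do not push it low from behind, pinch it or lift it), until it comes to rest centred over the yellow stripe and still roughly parallel to it, both its ends on the mat. Leave the upright can, the carton and the tape roll where they are, and finish clear of everything.

Things in the scene. Friction and masses are not known exactly. Their poses are not given: they have to be found in the camera images.
- canister: rigid black cylinder, 68 mm diameter, 110 mm long, 0.22 to 0.45 kg, grey lid band, pale label. Origin at its centre, 34 mm above the mat's top. Own x along its axis; y and z turn as it rolls. Starts on the +y or -y side of the stripe, 110 to 170 mm off, its axis within about 5 degrees of the stripe's. Small rolling resistance: let go, it coasts a few mm to cm and stops by itself
- mat: grey packing mat, fixed to the bench, 200 mm (its x) by 500 mm (its y), 3 mm thick, thin white lines along its long edges. Origin on the bench at its centre; z up. The canister is to travel along the mat's y axis
- stripe (a point): centre of the yellow stripe, on the mat's top surface (3 mm above the bench). The stripe is 30 mm wide along the mat's y and crosses the mat along the mat's x; axes as the mat's
- upright_can: bystander: smaller black can standing upright on the mat on the other side of the stripe from the canister, 60 mm in diameter, 85 mm tall; origin at the centre of its underside. Leave it
- carton: bystander: small cardboard carton on the bench beyond the mat, 60 x 90 x 50 mm (its x, y, z); origin at the centre of its underside. Leave it
- tape_roll: bystander: roll of tan packing tape lying flat on the bench between the mat and the robot, 64 mm in diameter, 25 mm high; origin at the centre of its underside. Leave it
Things that resemble listed ones, but are neither listed nor needed, are in the scene too. Leave any blue or turquoise look-alike of the canister alone.

How it is judged:
On the way:
1. the canister has really rolled: it has turned by more than about a third of a turn (angle between canister's own z axis and vertical above 2 rad).
At the end, for the whole second after the job is handed in: The canister rests on its side with its axis within 15 mm of the yellow stripe's centre line, within 15 degrees of parallel to it, both ends on the mat (centre within 45 mm of the stripe's centre along it); the bystanders are within 15 mm of where they were (y of canister in the frame of stripe between -0.015 and 0.015 m and x of canister in the frame of stripe between -0.045 and 0.045 m and angle between the x axis of canister and the x axis of stripe, either way round below 0.26 rad and z of canister in the frame of stripe below 0.038 m and linear speed of canister below 0.01 m/s and distance of each of upright_can, carton, tape_roll from where it was at the start of the episode below 0.015 m and angle between upright_can's own z axis and vertical below 0.1 rad); the robot touches nothing.
It fails at once if the canister is lifted or tipped: its centre more than 12 mm above its rolling height (height (world z) of canister above 0.049 m).
It fails at once if the canister is pushed or pinched low: the fingers touch it while the grasp point is about level with its top or lower (fingertips some 15 mm or more below the top) (contact force between the fingers and canister above 0.3 N and height (world z) of the grasp point below 0.074 m).
It fails at once if a bystander is moved by more than 15 mm (distance of any of upright_can, carton, tape_roll from where it was at the start of the episode above 0.015 m).
It also fails if it takes over 48 s, if anything falls off the work surface, if the arm or the gripper's body presses on something with over 40 N, if the wrist force passes 120 N, or if a joint passes its speed limit or range.

## Working session

There is one attempt and no reset: what is moved stays moved. The work goes in short steps, Python scripts to look and compute and a tool call to move; the robot and the scene stay as the last step left them, time stands still between calls to the robot, and variables do not carry over. Pictures are saved under pics/ and viewed, at most 10 in all, crops included, and the job is handed in when it is done.

Besides the shell and the picture viewer there is one more tool, called after "Call:" as a command line: name --argument value ..., lists and objects as JSON in quotes. send_rows: Moves the arm, as the interface text tells. Its arguments: {"type":"object","properties":{"commands":{"type":"string"},"grip_force":{"type":"number"}},"required":["commands"]}

```bash
mkdir -p pics; python3 - <<'E'
from station import readout,cams
import cv2,numpy as np,pickle
d={}
for n in("scene","side"):
    s=cams.snapshot(n);d[n]=s
    cv2.imwrite(f"pics/{n}0.png",cv2.cvtColor(s["pixels"],cv2.COLOR_RGB2BGR))
    print(n,s["eye"],np.round(s["rotation"],3).tolist(),s["intrinsics"])
pickle.dump(d,open("d0.pkl","wb"))
r=readout.sense();print(r["tcp_pos"],r["tool_rot"],r["t"])
E
```

```text
scene [1.1896444  0.12781594 0.56043187] [0.531, 0.716, -0.364, -0.269] [[358.39687919   0.         257.23549601]
 [  0.         358.39687919 187.92605013]
 [  0.           0.           1.        ]]
side [0.11078889 0.63777318 0.56184766] [-0.253, 0.832, -0.473, 0.139] [[444.78811726   0.         256.32546112]
 [  0.         444.78811726 189.62001357]
 [  0.           0.           1.        ]]
[ 0.17854433 -0.59830088  0.23841279] [ 9.89520042e-01  1.44392181e-01  3.53616709e-05 -9.91789445e-04] 0.1
```

View pics/scene0.png

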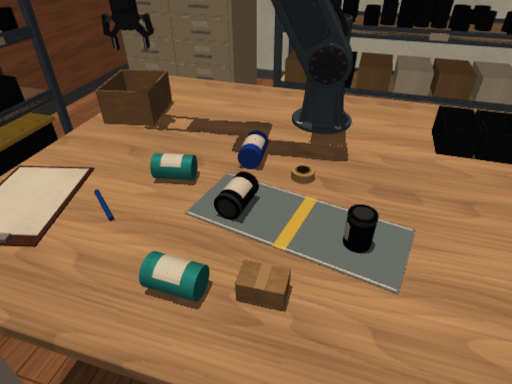

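View pics/side0.png

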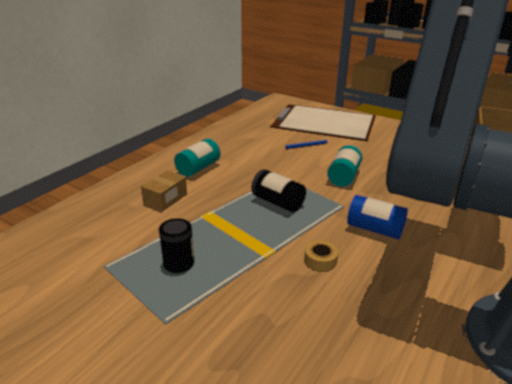

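The scene view shows the black canister at about (237,195), the stripe at (296,222), the upright can at (361,228) and the carton at (264,284). The side view shows the canister at (278,190), the stripe at (238,233) and the can at (176,246). Next I'll measure them.

```bash
cat > h.py <<'E'
import cv2,numpy as np
from scipy.spatial.transform import Rotation as R
def plane(s,uv,z):
    uv=np.atleast_2d(np.asarray(uv,float));K=s["intrinsics"]
    d=np.c_[(uv-[K[0,2],K[1,2]])/K[0,0],np.ones(len(uv))]
    d=R.from_quat(s["rotation"]).apply(d);e=np.array(s["eye"])
    return (e+d*((z-e[2])/d[:,2])[:,None])[:,:2]
def proj(s,P):
    K=s["intrinsics"];c=R.from_quat(s["rotation"]).inv().apply(np.atleast_2d(P)-s["eye"])
    return c[:,:2]/c[:,2:]*K[0,0]+[K[0,2],K[1,2]]
def big(m,seed=None):
    n,l,st,c=cv2.connectedComponentsWithStats(m.astype(np.uint8))
    return l==1+np.argmax(st[1:,4])
def stripe(s,box):
    u0,v0,u1,v1=box;h=cv2.cvtColor(s["pixels"],cv2.COLOR_RGB2HSV)
    m=np.zeros(h.shape[:2],bool);m[v0:v1,u0:u1]=cv2.inRange(h,(20,130,120),(35,255,255))[v0:v1,u0:u1]>0
    m=big(m);v,u=np.nonzero(m)
    p=plane(s,np.c_[u,v],.003).astype(np.float32)
    return cv2.minAreaRect(p*1000),cv2.boxPoints(cv2.minAreaRect(p*1000))
def canmask(s,box):
    """canister silhouette inside box: black or label, vs grey mat / wood"""
    u0,v0,u1,v1=box;h=cv2.cvtColor(s["pixels"],cv2.COLOR_RGB2HSV)
    m=np.zeros(h.shape[:2],np.uint8)
    k=(h[...,2]<50)|((h[...,2]>170)&(h[...,1]<60))
    m[v0:v1,u0:u1]=k[v0:v1,u0:u1]
    m=cv2.morphologyEx(m,cv2.MORPH_CLOSE,np.ones((5,5)))
    return big(cv2.morphologyEx(m,cv2.MORPH_OPEN,np.ones((3,3))))
E
python3 - <<'E'
import pickle;from h import *
d=pickle.load(open("d0.pkl","rb"))
for n,sb,cb in(("scene",(265,190,330,255),(205,165,265,222)),("side",(195,205,280,260),(245,165,312,215))):
    s=d[n];r,b=stripe(s,sb);print(n,"stripe",r,np.round(b).tolist())
    m=canmask(s,cb);v,u=np.nonzero(m);c,sz,a=cv2.minAreaRect(np.c_[u,v].astype(np.float32))
    print(" can",m.sum(),c,sz,a,"plane37",plane(s,[c],.037)*1000,"centroid",plane(s,[[u.mean(),v.mean()]],.037)*1000)
    im=cv2.cvtColor(s["pixels"],cv2.COLOR_RGB2BGR).copy();im[m]=(im[m]*.5+np.array([0,0,127])).astype(np.uint8)
    u0,v0,u1,v1=cb;cv2.imwrite(f"pics/m_{n}.png",cv2.resize(im[v0-15:v1+15,u0-15:u1+15],(400,400)))
a=[cv2.imread(f"pics/m_{n}.png") for n in("scene","side")];cv2.imwrite("pics/m.png",np.hstack(a))
# mat corners by white-line guesses
print(plane(d["scene"],[(188,212),(229,177),(413,233),(400,283)],.003)*1000)
print(plane(d["side"],[(109,267),(166,312),(343,207)],.003)*1000)
E
```

```text
scene stripe ((558.047119140625, 29.301185607910156), (30.17742919921875, 201.13833618164062), 78.81705474853516) [[456.0, 34.0], [654.0, -5.0], [660.0, 25.0], [462.0, 64.0]]
 can 1142 (237.2616424560547, 196.88291931152344) (35.001991271972656, 52.765872955322266) 34.2868766784668 plane37 [[ 553.27972003 -117.43408363]] centroid [[ 568.68037884 -114.47482932]]
side stripe ((561.5807495117188, 27.700634002685547), (31.424701690673828, 202.92910766601562), 78.8813247680664) [[459.0, 32.0], [658.0, -7.0], [664.0, 24.0], [465.0, 63.0]]
 can 1081 (277.9176940917969, 191.6294403076172) (53.42713165283203, 29.872264862060547) 21.161256790161133 plane37 [[ 545.36866474 -116.41685149]] centroid [[ 534.72057801 -109.06471931]]
[[ 602.8563577  -227.26869938]
 [ 433.90254628 -185.16906969]
 [ 523.19583627  289.15313519]
 [ 678.29285386  259.04109586]]
[[ 694.85621043  250.37934449]
 [ 526.95746962  273.88686615]
 [ 414.14480071 -191.19234613]]
```

View pics/m.png

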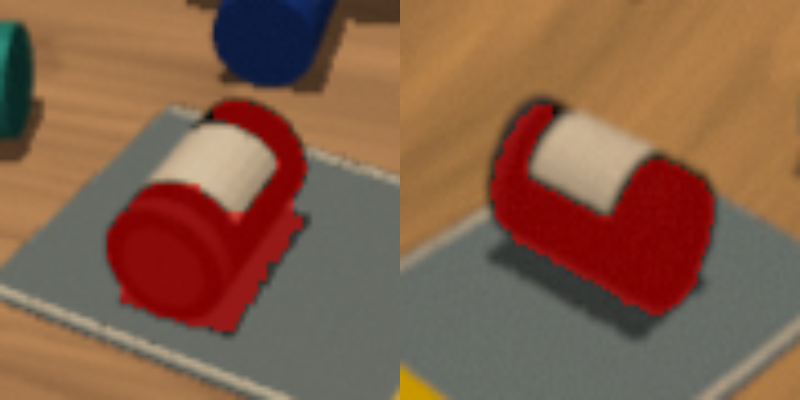

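```bash
python3 - <<'E'
import pickle;from h import *
d=pickle.load(open("d0.pkl","rb"))
A=np.array([.981,-.193]);B=np.array([.193,.981]);S=np.array([560,28.5])
f=lambda p:np.c_[(p-S)@A,(p-S)@B].round(1).tolist()
def ray(s,c):
    p=[np.r_[plane(s,[c],z)[0],z] for z in(0,.1)];return p
a=ray(d["scene"],(236.5,195.5));b=ray(d["side"],(279.1,191.3))
# closest point of two rays
D=np.c_[a[1]-a[0],-(b[1]-b[0])];t=np.linalg.lstsq(D,b[0]-a[0],rcond=None)[0]
P=a[0]+t[0]*(a[1]-a[0]);Q=b[0]+t[1]*(b[1]-b[0]);print("tri",P,Q,f(1000*(P+Q)[:2]/2))
for n,l in(("scene",[(226.5,208.7),(247.4,182.6)]),("side",[(262,184),(295.5,198)])):
    p=plane(d[n],l,.037)*1000;v=p[1]-p[0];print(n,f(p),np.degrees(np.arctan2(v[1],v[0])),f(plane(d[n],[(236.5,195.5) if n=="scene" else (279.1,191.3)],.037)*1000))
for n,c in(("scene",(361,242)),("side",(178,264))): print("upr",f(plane(d[n],[c],.003)*1000))
E
```

```text
tri [ 0.54576689 -0.12214023  0.03463468] [ 0.5456807  -0.12232296  0.0348271 ] [[15.1, -150.6]]
scene [[71.4, -143.6], [-41.4, -152.0]] 173.15692537137346 [[17.7, -148.9]]
side [[63.2, -144.0], [-32.4, -152.6]] 174.0090012703496 [[12.7, -148.0]]
upr [[-3.5, 153.1]]
upr [[4.9, 146.3]]
```

Call:
send_rows --commands "30 0 0 0 -1;30 0 0 0 -1;30 0 0 0 -1;30 0 0 0 -1;30 0 0 0 -1;30 0 0 0 -1;30 0 0 0 -1;30 0 0 0 -1;30 0 0 0 -1;30 0 0 0 -1;30 0 0 0 -1;30 0 0 0 -1;30 0 0 0 -1;30 0 0 0 -1;30 0 0 0 -1;30 0 0 0 -0.6"

```text
t: 1.43
tcp_pos: [0.1786, -0.5985, 0.2387]
tool_rot: [0.771, 0.637, 0.0, -0.001]
force: [-0.5, -0.1, -1.4]
finger_gap: 0.352
gripper_force: 0.0
```

Call:
send_rows --commands "30 0 0 0 -1;30 0 0 0 -0.2;30 0.965 0.604 0 0;30 0.965 0.604 0 0;30 0.965 0.604 0 0;30 0.965 0.604 0 0;30 0.965 0.604 0 0;30 0.965 0.604 0 0;30 0.965 0.604 0 0;30 0.965 0.604 0 0;30 0.965 0.604 0 0;30 0.965 0.604 0 0;30 0.965 0.604 0 0;30 0.965 0.604 0 0;30 0.965 0.604 0 0;30 0.965 0.604 0 0;30 0.965 0.604 0 0;30 0.965 0.604 0 0;30 0.965 0.604 0 0;30 0.965 0.604 0 0"

```text
t: 3.1
tcp_pos: [0.4328, -0.2759, 0.2392]
tool_rot: [0.745, 0.667, -0.0, -0.0]
force: [-0.2, -0.3, -0.3]
finger_gap: 0.356
gripper_force: 0.0
```

Call:
send_rows --commands "30 0.965 0.604 0 0;30 0.965 0.604 0 0;30 0.965 0.604 0.3 0;30 0.965 0.604 0.7 0;30 0.965 0.604 0.9 0;30 0.965 0.604 0.9 0;30 0.965 0.604 0.9 0;30 0.965 0.604 0.9 0;30 0 0 0.6 0;30 0 0 0 0;30 0 0 0 0"

```text
t: 4.02
tcp_pos: [0.5445, -0.1335, 0.1346]
tool_rot: [0.744, 0.668, -0.001, -0.001]
force: [-0.6, 0.0, -0.2]
finger_gap: 0.357
gripper_force: 0.0
```

```bash
python3 - <<'E'
from station import cams
import cv2
s=cams.snapshot("wrist");print(s["eye"],s["rotation"],s["intrinsics"].tolist())
a=cv2.cvtColor(s["pixels"],cv2.COLOR_RGB2BGR)
b=cv2.cvtColor(cams.snapshot("side")["pixels"],cv2.COLOR_RGB2BGR)
cv2.imwrite("pics/w1.png",cv2.resize(cv2.hconcat([a[:,:],b[:,112:400]]),(800,384)))
E
```

```text
[ 0.55214743 -0.06507975  0.26966595] [ 0.98877755 -0.05424436 -0.00840748  0.13894539] [[297.3186396354542, 0.0, 257.8146496310571], [0.0, 297.3186396354542, 195.5789384398291], [0.0, 0.0, 1.0]]
```

View pics/w1.png

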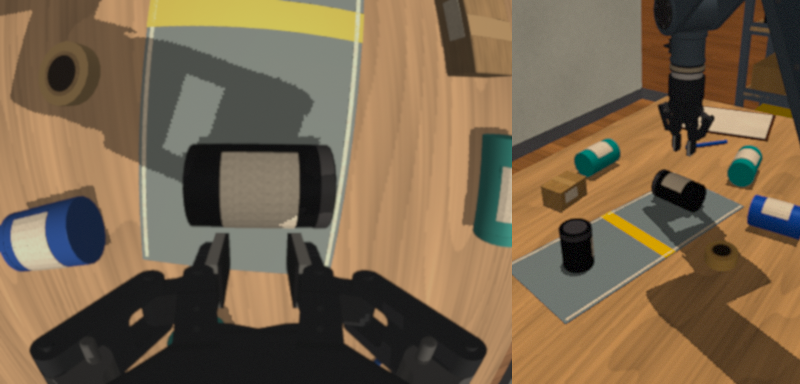

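The wrist view shows the canister spanning (184–336, 144–228), with its axis parallel to the finger line and the fingers just behind it. I'll refine its offset from the tool.

```bash
cat >> h.py <<'E'
def fray(s,uv):
    K=s["intrinsics"];p=np.asarray(uv,float)-[K[0,2],K[1,2]];r=np.linalg.norm(p);t=r/K[0,0]
    return R.from_quat(s["rotation"]).apply(np.r_[p/r*np.sin(t),np.cos(t)])
def fplane(s,uv,z):
    d=fray(s,uv);e=np.array(s["eye"]);return (e+d*(z-e[2])/d[2])[:2]*1000
def wrist_can(s,top,bot,left,right):
    """axis centre from tangent rows at the mid column, ends at mid row; bisector ray met at z=.037"""
    um=(left+right)/2;b=fray(s,(um,top))+fray(s,(um,bot))
    e=np.array(s["eye"]);p=(e+b*(.037-e[2])/b[2])[:2]*1000
    return p
E
python3 - <<'E'
from h import *;from station import readout,cams
s=cams.snapshot("wrist");r=readout.sense()
p=wrist_can(s,144,228,184,336);T=R.from_quat(r["tool_rot"]).as_matrix()
print(p,"tool xy offset",(p/1000-r["tcp_pos"][:2])@T[:2,:2]*1000)
print("tool x ang",np.degrees(np.arctan2(T[1,0],T[0,0])))
h=cv2.cvtColor(s["pixels"],cv2.COLOR_RGB2HSV)
m=cv2.inRange(h,(20,130,100),(35,255,255));m[60:]=0
a=[]
for u in range(160,350,10):
    v=np.nonzero(m[:,u])[0]
    if len(v) and v.max()<55:a.append(fplane(s,(u,v.max()),.003))
a=np.array(a);vx,vy,x,y=cv2.fitLine(a.astype(np.float32),2,0,.01,.01).ravel();print("stripe near edge",x,y,np.degrees(np.arctan2(vy,vx)))
n=np.array([-vy,vx]);n*=np.sign(n[1]);print("can->stripe centre",(np.array([x,y])-p)@n+15)
E
```

```text
[ 548.14071445 -125.12526016] tool xy offset [9.9214876  1.72218274]
tool x ang 83.7297837071834
stripe near edge 554.68134 14.815835 -11.166986
can->stripe centre 153.5582901333517
```

Call:
send_rows --commands "30 0 0 1 0;30 0 0 1 0;30 0 0 0.6 0;30 0 0 0 0;30 0 0 0 0"

```text
t: 4.58
tcp_pos: [0.545, -0.1346, 0.0838]
tool_rot: [0.745, 0.667, 0.0, 0.0]
force: [-0.3, -0.3, 0.2]
finger_gap: 0.35
gripper_force: 0.0
```

Call:
send_rows --commands "30 0 0 0.1 0;30 0 0 0.1 0;30 0 0 0 0"

```text
t: 4.83
tcp_pos: [0.5454, -0.1343, 0.0801]
tool_rot: [0.744, 0.668, 0.0, 0.001]
force: [-0.0, -0.4, -0.4]
finger_gap: 0.347
gripper_force: 0.0
```

Call:
send_rows --commands "30 0 0 0.1 0;30 0 0 0 0"

```text
t: 5.0
tcp_pos: [0.5456, -0.1343, 0.0781]
tool_rot: [0.744, 0.668, 0.0, 0.001]
force: [-0.1, 0.3, 3.2]
finger_gap: 0.353
gripper_force: 1.8
```

Call:
send_rows --commands "30 0 0 0.05 0;30 0 0 0 0"

```text
t: 5.17
tcp_pos: [0.5457, -0.1345, 0.0779]
tool_rot: [0.744, 0.668, 0.0, 0.001]
force: [-1.6, -1.6, 8.9]
finger_gap: 0.353
gripper_force: 4.7
```

Call:
send_rows --commands "30 0 0 0.05 0;30 0 0 0 0"

```text
t: 5.33
tcp_pos: [0.5457, -0.1347, 0.0777]
tool_rot: [0.744, 0.668, 0.0, 0.001]
force: [-2.9, -0.7, 14.5]
finger_gap: 0.354
gripper_force: 7.4
```

Call:
send_rows --commands "30 0.2 0 0 0;30 0.4 0 0 0;30 0.4 0 0 0;30 0.4 0 0 0;30 0.4 0 0 0;30 0.2 0 0 0;30 0 0 0 0;30 0 0 0 0"

```text
t: 6.0
tcp_pos: [0.5504, -0.094, 0.0782]
tool_rot: [0.744, 0.668, 0.001, 0.002]
force: [-2.5, 0.7, 18.8]
finger_gap: 0.354
gripper_force: 9.1
```

Call:
send_rows --commands "30 0 0 -0.5 0;30 0 0 -0.5 0;30 0 0 0 0;30 0 0 0 0"

```text
t: 6.33
tcp_pos: [0.5498, -0.0943, 0.0959]
tool_rot: [0.744, 0.668, 0.0, 0.001]
force: [-0.7, 0.3, -0.2]
finger_gap: 0.351
gripper_force: 0.0
```

```bash
cat > look.py <<'E'
import sys;from h import *;from station import readout,cams
s=cams.snapshot("wrist");r=readout.sense()
print(r["t"],r["tcp_pos"]);np.save("w.npy",s)
a=cv2.cvtColor(s["pixels"],cv2.COLOR_RGB2BGR);cv2.imwrite(f"pics/{sys.argv[1]}.png",a)
E
python3 look.py w2
```

```text
6.3833 [ 0.54931924 -0.09418639  0.09534441]
```

View pics/w2.png

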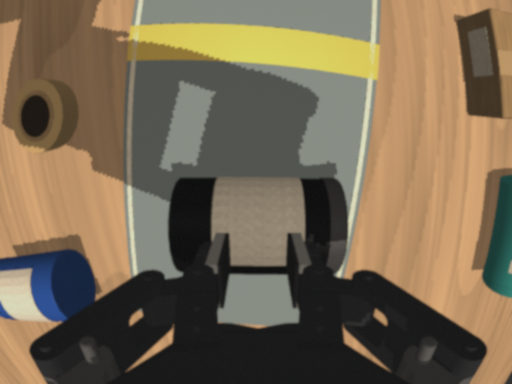

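The wrist view shows the canister at rows 178–272 and columns 168–346, still square to the tool. The stripe's near edge is at rows 60–78.

```bash
cat > meas.py <<'E'
import sys;from h import *;from station import readout
s=np.load("w.npy",allow_pickle=True).item();r=readout.sense()
p=wrist_can(s,*map(float,sys.argv[1:5]));T=R.from_quat(r["tool_rot"]).as_matrix()
A=np.array([.981,-.194]);B=np.array([.194,.981]);S=np.array([560,28.5])
print(p,"rel tool",(p/1000-r["tcp_pos"][:2])@T[:2,:2]*1000,"mat",(p-S)@A,(p-S)@B)
e=plane  # stripe near/far edge at canister column
print("stripe edges mat y",[round(float((fplane(s,uv,.003)-S)@B),1) for uv in zip(map(float,sys.argv[5::2]),map(float,sys.argv[6::2]))])
E
python3 meas.py 178 272 168 346 258 61 258 29
```

```text
[ 548.33448124 -102.49400997] rel tool [-8.36538396 -0.08183317] mat 13.968964027866178 -130.76823442335365
stripe edges mat y [-14.2, 11.6]
```

Call:
send_rows --commands "30 -0.7 0 0 0;30 -0.4 0 0 0;30 0 0 0 0;30 0 0 0.5 0;30 0 0 0.45 0;30 0 0 0 0;30 0.2 0 0 0;30 0.4 0 0 0;30 0.4 0 0 0;30 0.4 0 0 0;30 0.4 0 0 0;30 0.4 0 0 0;30 0.3 0 0 0;30 0.1 0 0 0;30 0 0 0 0;30 0 0 -0.5 0;30 0 0 -0.45 0"

```text
t: 7.8
tcp_pos: [0.5519, -0.0638, 0.0948]
tool_rot: [0.744, 0.668, -0.001, -0.001]
force: [0.5, -0.4, 0.6]
finger_gap: 0.351
gripper_force: 0.0
```

```bash
python3 look.py w3
```

```text
7.85 [ 0.55303922 -0.06422936  0.09655858]
```

View pics/w3.png

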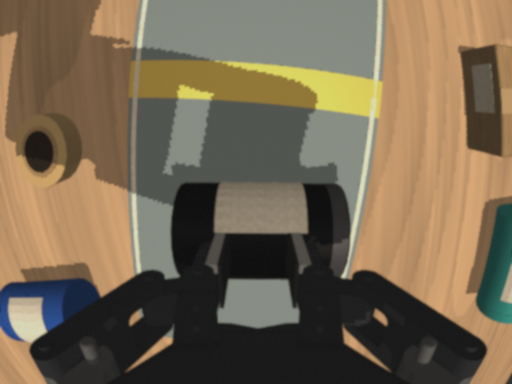

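The canister now spans rows 182–277 and columns 171–349. The stripe at the middle column spans rows 63–101, and the label is rolling forward.

```bash
python3 meas.py 182 277 171 349 258 101 258 63
```

```text
[551.98080337 -75.04954132] rel tool [-10.87125608   0.11163825] mat 12.221779125200435 -103.13782418447569
stripe edges mat y [-14.7, 14.5]
```

Call:
send_rows --commands "30 -0.7 0 0 0;30 -0.55 0 0 0;30 0 0 0 0;30 0 0 0.5 0;30 0 0 0.45 0;30 0 0 0 0;30 0.2 0 0 0;30 0.4 0 0 0;30 0.4 0 0 0;30 0.4 0 0 0;30 0.4 0 0 0;30 0.4 0 0 0;30 0.3 0 0 0;30 0.1 0 0 0;30 0 0 0 0;30 0 0 -0.5 0;30 0 0 -0.45 0;30 0 0 0 0"

```text
t: 9.35
tcp_pos: [0.5561, -0.0373, 0.0961]
tool_rot: [0.744, 0.668, 0.0, 0.001]
force: [0.1, 0.1, 0.7]
finger_gap: 0.354
gripper_force: 0.0
```

Call:
send_rows --commands "30 -0.7 0 0 0;30 -0.6 0 0 0;30 0 0 0 0;30 0 0 0.5 0;30 0 0 0.45 0;30 0 0 0 0;30 0.2 0 0 0;30 0.4 0 0 0;30 0.4 0 0 0;30 0.4 0 0 0;30 0.4 0 0 0;30 0.4 0 0 0;30 0.3 0 0 0;30 0.1 0 0 0;30 0 0 0 0;30 0 0 -0.5 0;30 0 0 -0.45 0;30 0 0 0 0"

```text
t: 10.85
tcp_pos: [0.5589, -0.0115, 0.0961]
tool_rot: [0.744, 0.668, 0.001, 0.001]
force: [0.8, -0.1, -0.6]
finger_gap: 0.355
gripper_force: 0.0
```

```bash
python3 look.py w4
```

```text
10.9 [ 0.55859053 -0.01154051  0.09553317]
```

View pics/w4.png

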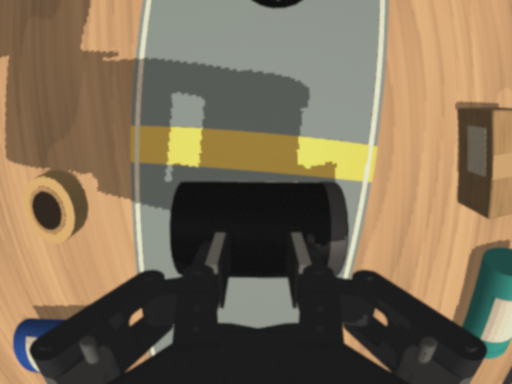

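The canister is at rows 182–277 and columns 170–347. The stripe spans rows 135–172 at the middle column, and the upright can is well ahead at (276,0).

```bash
python3 meas.py 182 277 170 347 258 172 258 135
```

```text
[558.1505123  -23.22733605] rel tool [-11.66614896   0.82249569] mat 8.22075576285954 -51.10331728074307
stripe edges mat y [-16.9, 12.0]
```

Call:
send_rows --commands "30 -0.7 0 0 0;30 -0.55 0 0 0;30 0 0 0 0;30 0 0 0.5 0;30 0 0 0.45 0;30 0 0 0 0;30 0.2 0 0 0;30 0.4 0 0 0;30 0.4 0 0 0;30 0.4 0 0 0;30 0.4 0 0 0;30 0.4 0 0 0;30 0.2 0 0 0;30 0.1 0 0 0;30 0 0 0 0;30 0 0 -0.5 0;30 0 0 -0.45 0;30 0 0 0 0"

```text
t: 12.4
tcp_pos: [0.5617, 0.0134, 0.0962]
tool_rot: [0.744, 0.668, 0.001, 0.001]
force: [-0.4, -0.8, -0.1]
finger_gap: 0.353
gripper_force: 0.0
```

Call:
send_rows --commands "30 -0.7 0 0 0;30 -0.5 0 0 0;30 0 0 0 0;30 0 0 0.5 0;30 0 0 0.45 0;30 0 0 0 0;30 0.2 0 0 0;30 0.4 0 0 0;30 0.4 0 0 0;30 0.4 0 0 0;30 0.4 0 0 0;30 0.4 0 0 0;30 0.2 0 0 0;30 0.1 0 0 0;30 0 0 0 0;30 0 0 -0.5 0;30 0 0 -0.45 0;30 0 0 0 0"

```text
t: 13.9
tcp_pos: [0.5645, 0.0393, 0.0961]
tool_rot: [0.744, 0.668, 0.001, 0.001]
force: [0.0, -0.2, -0.1]
finger_gap: 0.351
gripper_force: 0.0
```

```bash
python3 look.py w5
```

```text
13.95 [0.56412505 0.03921052 0.09553202]
```

View pics/w5.png

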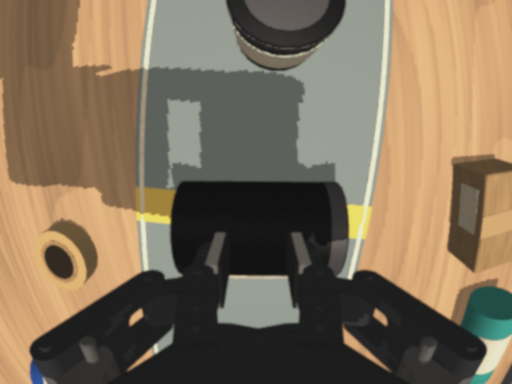

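The canister now covers the stripe, at rows 181–275 and columns 170–348. The stripe shows on both sides: rows 189–221 at column 155 and 205–238 at column 358.

```bash
python3 meas.py 181 275 170 348 155 189 155 221 358 205 358 238
```

```text
[564.18563202  28.62577269] rel tool [-10.51653319   1.20130605] mat 4.081705108074626 0.9353956173873574
stripe edges mat y [13.2, -15.2, 13.8, -16.2]
```

Call:
send_rows --commands "30 0 0 -0.5 0;30 0 0 -1 0;30 0 0 -1 0;30 0 0 -1 0;30 0 0 -1 0;30 0 0 -1 0;30 0 0 -1 0;30 0 0 -0.5 0;30 0 0 0 0;30 0 0 0 0;30 0 0 0 0"

```text
t: 14.87
tcp_pos: [0.5628, 0.0391, 0.234]
tool_rot: [0.744, 0.668, -0.001, -0.001]
force: [-0.3, -1.2, -1.4]
finger_gap: 0.352
gripper_force: 0.0
```

```bash
python3 - <<'E'
from station import cams
import cv2
a=[cv2.cvtColor(cams.snapshot(n)["pixels"],cv2.COLOR_RGB2BGR)[120:340,110:500] for n in("scene","side")]
cv2.imwrite("pics/end.png",cv2.hconcat(a))
E
```

```text
(no output)
```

View pics/end.png

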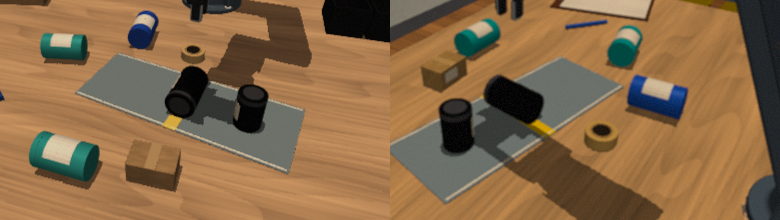

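Both views show the canister resting across the stripe (scene crop (187,92), side crop (514,100)). The bystanders haven't moved and the gripper is clear above, so I'm handing in.

```bash
python3 -c "
from station import sign_off
print(sign_off())"
```

```text
the job is handed in; nothing more can be done
None
```

I rolled the canister about 150 mm with fingertips on its top; it came to rest about 2 mm off the stripe's centre line and roughly 5° from parallel, the bystanders look unmoved, and I handed the job in at about 15 s with the gripper clear (no verdict was returned).

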